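# Crank a tool carousel to the strap die, lay it out, bring up the slicker

### The job

Turn the crank until the steel strap die sits squarely in the open side of the carousel's guard and stop there, then lift the die out and lay it flat on the white punching pad, lengthways and wholly on the pad. Then crank on until the wooden edge slicker sits squarely in the opening, ready to be taken next. Leave the slicker, the steel hole punch and the wax block in their nests, and do not knock over the ink bottle.

Things in the scene. Friction and masses are not known exactly. Their poses are not given: they have to be found in the camera images.
- die_centre (a point): centre, half-way up, of the strap die: a plain steel clicker die, a long hollow oval band open at top and bottom, 34 wide x 105 long x 30 mm high, about 0.2 kg (0.15 to 0.3). Its y axis runs along its length, z up. It lies in one of the carousel's four nests, length across the radius; grip it across its 34 mm width at mid-length.
- slicker_centre (a point): centre, half-way up, of the edge slicker: a ribbed, turned wooden stick 22 thick x 105 mm long, lying in a nest 90 degrees to one side or the other of the die's nest. y along its length. Stays in its nest.
- hole_punch_centre (a point): centre, half-way up, of the hole punch: a thin steel rod 11 thick x 105 mm long, in the nest opposite the slicker. y along its length. Stays in its nest.
- wax_centre (a point): centre, half-way up, of the wax block: a yellow block 36 x 55 x 23 mm high, in the nest opposite the die. Stays in its nest.
- carousel_axis (a point): point on the carousel's vertical axis at the height of its deck's top, 138 mm above the table; fixed, x axis points away from the opening. The deck is a round aluminium disc, 236 mm across, on a fixed grey pedestal; its four nests lie 76 mm from the axis, 90 degrees apart, edged by grey lips 9 mm high at the ends and near the corners; the middle of the long sides is free.
- opening (a point): middle of the opening of the fixed wire guard, 76 mm from the axis towards the robot, at deck-top height: where the wanted nest's centre must come. x axis points to the axis. The guard (radius 126 mm, wires 46 mm above the deck, hub cap of 18 mm radius) covers two thirds of the deck; it is open 60 degrees either side of here, with a post at each end.
- crank_axis (a point): point on the crank wheel's vertical axis at its underside, 132 mm above the table: a dark steel disc 120 mm across, 8 mm thick, 200 mm right and in front of the carousel's axis. One full turn of the crank turns the carousel a quarter turn (one nest) in the same sense, any number of turns either way; 1.5 to 3 N at the handle turns it and it stays where it is left.
- handle_mid (a point): middle of the crank's upright black handle, 42 mm above the wheel's underside: 20 mm thick, 54 mm tall (30 mm of it below this point, 24 mm above), 45 mm from the crank's axis, turning with the wheel. The handle spins freely on its own pin, so it can be held in an unturned gripper and led round the circle, or pushed round.
- deck (a joint): angle of the carousel, 0 at the start whatever its position, growing anticlockwise seen from above (rad)
- crank (a joint): angle of the crank, 0 at the start, growing anticlockwise seen from above; four times the carousel's (rad)
- pad_top (a point): centre of the top face of the punching pad: an off-white nylon slab 85 x 120 x 18 mm that does not move, near the table's corner to the left of the big red tray (its wall is 106 mm high). y axis along its 120 mm length, z up.
- die: the strap die itself; origin at the centre of its underside
- ink_bottle: a black ink bottle with white nozzle, 37 mm across, 105 mm tall, standing in the front of the red tray; origin at the centre of its foot, z up

How it is judged (in metres and radians):
On the way, in this order (a step that is already met when the one before it is completed fails the run):
1. the strap die, still in its nest, stands still in the guard's opening (its centre within 18 mm of the opening's middle) (horizontal distance between die_centre and opening below 0.018 m and height (world z) of die_centre between 0.146 and 0.16 m and velocity of joint deck between -0.05 and 0.05 rad/s), for 0.3 s.
2. the die lies flat on the pad, released (x of die_centre in the frame of pad_top between -0.028 and 0.028 m and y of die_centre in the frame of pad_top between -0.014 and 0.014 m and z of die_centre in the frame of pad_top between 0.011 and 0.019 m and angle between the y axis of die_centre and the y axis of pad_top, either way round below 0.22 rad and angle between die_centre's own z axis and vertical below 0.12 rad and contact force between the fingers and die below 0.1 N), for 0.2 s.
3. the slicker, in its nest, stands in the opening (its centre within 18 mm of the opening's middle) (horizontal distance between slicker_centre and opening below 0.018 m), for 0.2 s.
At the end, for the whole second after the job is handed in: The die lies flat, at rest and wholly on the pad, lengthways (within 0.22 rad, 28 mm across, 14 mm along); the slicker's centre is within 18 mm of the opening's middle; slicker, hole punch and wax block are in their nests; the carousel is still; the ink bottle stands (all of step 2 and horizontal distance between slicker_centre and carousel_axis between 0.062 and 0.09 m and height (world z) of slicker_centre between 0.143 and 0.155 m and horizontal distance between hole_punch_centre and carousel_axis between 0.062 and 0.09 m and height (world z) of hole_punch_centre between 0.137 and 0.151 m and horizontal distance between wax_centre and carousel_axis between 0.062 and 0.09 m and height (world z) of wax_centre between 0.143 and 0.155 m and horizontal distance between slicker_centre and opening below 0.018 m and velocity of joint deck between -0.05 and 0.05 rad/s and linear speed of die below 0.02 m/s and angle between ink_bottle's own z axis and vertical below 0.3 rad); the robot touches nothing.
It fails at once if the ink bottle is knocked over (angle between ink_bottle's own z axis and vertical above 0.5 rad).
It fails at once if the slicker, hole punch or wax block leaves its nest (height (world z) of any of slicker_centre, hole_punch_centre, wax_centre above 0.177 m or height (world z) of any of slicker_centre, hole_punch_centre, wax_centre below 0.132 m).
It also fails if it takes over 72 s, if anything falls off the work surface, if the arm or the gripper's body presses on something with over 40 N, if the wrist force passes 120 N, or if a joint passes its speed limit or range.

### The arm

A 6-joint arm with a two-finger parallel gripper is mounted at the origin on a cart in front of the work surface, level with it; the furniture and walls round the work are solid. World frame = base frame: x ahead of the robot, y to its left, z up, the work surface at z = 0. Lengths are in m, angles in degrees, forces in N, time in s.
With the tool pointing down it reaches from about 0.4 to 0.825 m from the base axis. Payload 7 kg.
Tool frame: the origin (TCP) lies between the finger pads; the fingertips stand 11 mm ahead of it and the grasp point (between the pads) lies 8 mm behind it; z points along the fingers, y is the direction in which the jaws open and shut (so a half turn about z gives the same grasp; the last joint's range is limited). The gripper opens to 88 mm and grips with 3 to 60 N. Pads are 19 mm wide; open, the fingers measure 130 mm over their backs; the gripper's body (78 mm by 193 mm) begins 47 mm behind the grasp point.
Start: joints at [81.71, 20.546, 0.682, 0, -70.136, -16.507], TCP at [0.283, 0.613, 0.238] pointing down, gripper open.
Joint ranges: [-176.03, 176.03], [-82.01, 121.73], [-58.28, 71.71], [-173.87, 95.51], [-174.79, -0.11], [-173.66, 173.66]. Speed limits (degrees/s): [136.94, 136.94, 172.46, 180, 180, 180].

### API

Orientations are given as [roll, pitch, yaw] about the fixed x, y, z axes, in that order (R = Rz(yaw) Ry(pitch) Rx(roll)).
In Python, from plant import r gives the robot as it stands.
- The arm moves only by the shell command python3 -m inch 'ROWS' [OPENING] [FORCE]. ROWS is JSON, a list of rows, each an object of numbers: "x", "y", "z": the shift along the tool's x, y, z as a fraction of full scale; "yaw": the turn about the tool's z as a fraction of full scale. In form: [{"x": .., "y": .., "z": .., "yaw": ..}, ...]. A call has 1 to 5 rows; each row shifts and turns the pose as measured when the row begins, along the tool's axes as they then stand; what a row does not reach is not made up. Full scale, the value 1, is 0.025 m for a shift and 4 degrees for a turn. A row lasts 1/12 s, in which the tool goes at most 41.7 mm and 7.16 degrees, less where a joint would pass 70% of its speed; a pose out of reach is approached as far as the arm can. A call with a number of a shift or a turn outside -1 to 1 is refused whole. A call with a gripper value outside its range is refused whole. OPENING is the opening, from -1 (shut) to 1 (fully open), set as the call begins (- or left out, the last holds). The fingers move at their own pace and stop on an object; FORCE is the grip in N (left out, the last holds). Time passes only in rows, so rows that do not move let the fingers close. It gives the time, the measured TCP pose, the force and the opening at its end, in the units of the state.
- r.get_state(): the state, without advancing time (a new reading comes with each control period).
- r.capture(name): name is "side" or "top" or "wrist"; returns (picture, depth): 384x512x3 uint8, red, green, blue; 384x512 float32, m along the optical axis (not along the pixel's ray), 0 where there is no reading.
- r.camera_info(name): a dict with "mtx" (3x3 intrinsics, pixels), "pose" (4x4, takes a point from camera to world coordinates). Camera axes: x right, y down, z forward; pixel columns grow to the right and rows downward; lengths in m; the calibration is good to about 2 mm. The wrist camera is an equidistant fisheye: a pixel r from the principal point sees the ray r / f radians off the axis. A picture is of the moment at which its call begins: read the wrist's pose just before it. camera_info takes no time and is no camera call; for the wrist camera it gives the pose at the moment of the call.
- r.close_job(): hands the job in, once; it reports no verdict.
The state is a dict: "time_s": time; "joints": joint angles; "qd": joint speeds; "joint_torque": joint torques, N m; "tcp_pos": TCP position; "eef_rot": TCP orientation; "contact_force": force on the tool from outside, world axes, zero at the start; "moment": the same for the moment, N m; "gripper_width": finger opening in m.
Only numpy, scipy, OpenCV 4.12 (cv2) and the standard library are available. Lean on these libraries where they do the work, as an engineer would, in place of code of your own. Each camera call takes 0.05 s, during which the arm holds its last target. There are 200 camera calls.

## Working session

There is one attempt and no reset: what is moved stays moved. The work goes in short steps, Python scripts to look and compute and a shell command to move; the robot and the scene stay as the last step left them, time stands still between calls to the robot, and variables do not carry over. Pictures are saved under pics/ and viewed, about 8 in all and at most 12, crops included, and the job is handed in when it is done.

```bash
ls; mkdir -p pics
cat > h.py <<'E'
import numpy as np, cv2
from plant import r
def ray(cam,uv,info=None):
    i=info or r.camera_info(cam); K=np.array(i["mtx"]);P=np.array(i["pose"])
    x=(uv[0]-K[0,2])/K[0,0]; y=(uv[1]-K[1,2])/K[1,1]
    d=P[:3,:3]@np.array([x,y,1.]); return P[:3,3],d
def onz(cam,uv,z,info=None):
    o,d=ray(cam,uv,info); return o+d*(z-o[2])/d[2]
def proj(cam,p):
    i=r.camera_info(cam);K=np.array(i["mtx"]);P=np.linalg.inv(np.array(i["pose"]))
    q=P[:3,:3]@np.array(p)+P[:3,3]; q=K@q; return q[:2]/q[2]
def cloud(cam,depth):
    i=r.camera_info(cam);K=np.array(i["mtx"]);P=np.array(i["pose"])
    v,u=np.mgrid[:384,:512]; c=np.stack([(u-K[0,2])/K[0,0]*depth,(v-K[1,2])/K[1,1]*depth,depth],-1)
    return c@P[:3,:3].T+P[:3,3]
E
python3 - <<'E'
from h import *
for n in("top","side"):
    a,d=r.capture(n); np.savez("pics/%s0.npz"%n,a=a,d=d); i=r.camera_info(n); print(n,np.array(i["mtx"]).round(1).tolist(),np.array(i["pose"]).round(3).tolist())
    cv2.imwrite("pics/%s0.png"%n,cv2.resize(a[:,:,::-1],(800,600),interpolation=cv2.INTER_CUBIC))
print(r.get_state())
E
```

```text
pics
top [[425.9, 0.0, 253.2], [0.0, 425.9, 197.8], [0.0, 0.0, 1.0]] [[0.018, -0.983, 0.182, 0.334], [-1.0, -0.017, 0.007, 0.341], [-0.004, -0.182, -0.983, 1.049], [0.0, 0.0, 0.0, 1.0]]
side [[413.1, 0.0, 258.4], [0.0, 413.1, 190.6], [0.0, 0.0, 1.0]] [[0.967, -0.135, 0.218, 0.327], [-0.256, -0.499, 0.828, -0.354], [-0.003, -0.856, -0.517, 0.546], [0.0, 0.0, 0.0, 1.0]]
{'time_s': 0.1, 'joints': array([ 8.17067652e+01,  2.05878189e+01,  6.37703331e-01, -1.76915670e-02,
       -7.01344581e+01, -1.65061058e+01]), 'qd': array([ 0.03912902, -0.16816027,  0.12614078,  0.1330248 , -0.05020067,
       -0.06189799]), 'joint_torque': array([-1.27370287e-03, -5.84164989e+01,  2.93750650e+01,  7.01550588e+00,
        1.02000585e-02, -4.57844885e-05]), 'tcp_pos': array([0.28297789, 0.61235253, 0.23670096]), 'eef_rot': array([ 1.79914186e+02, -8.08453584e-03, -2.48053587e+01]), 'contact_force': array([-0.60532573,  0.36946554,  1.0731533 ]), 'moment': array([ 0.0284381 ,  0.01677942, -0.01975746]), 'gripper_width': 0.08793370841845254}
```

View pics/top0.png

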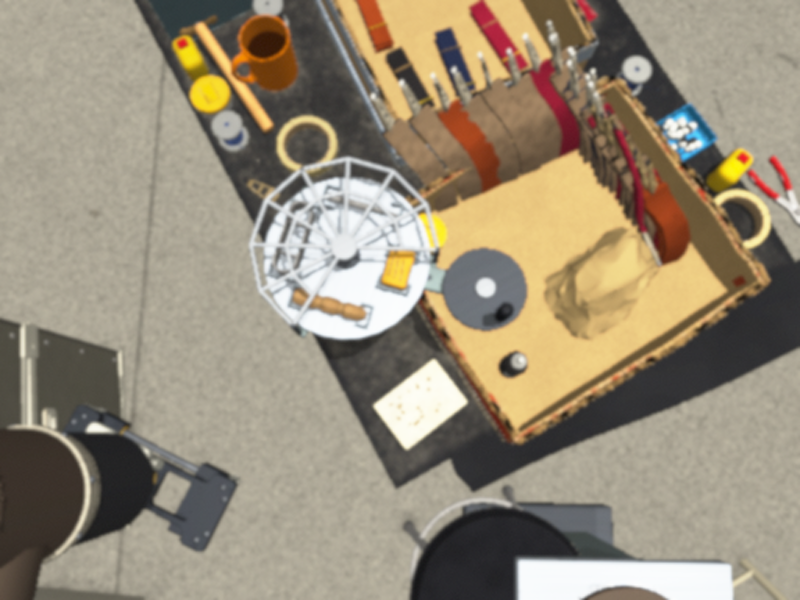

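View pics/side0.png

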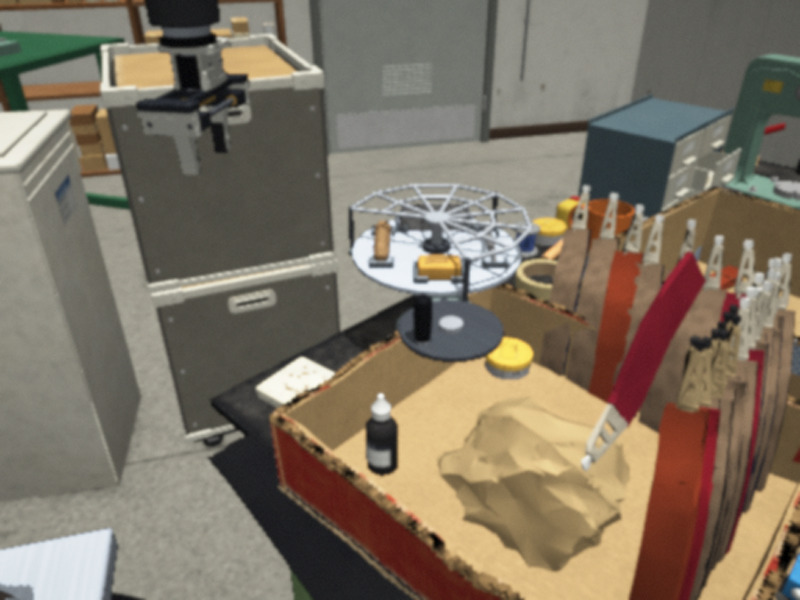

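The top view (800x600 scale) shows the carousel hub at (345,248), slicker at (330,305), wax at (398,268), crank wheel at (485,290) with its handle at (503,312), pad at (420,404) and ink bottle at (514,363). The die must be at the upper left, under the guard, opposite the wax. The side view agrees. Next I'll measure.

Run:
```python
from h import *
from scipy.optimize import least_squares
z=np.load("pics/top0.npz");a=z["a"];d=z["d"];C=cloud("top",d);s=0.64
# rough
for n,uv,h in(("hub",(345,248),.184),("slick",(330,305),.149),("wax",(398,268),.161),("crank",(485,290),.14),("handle",(503,312),.196),("pad",(420,404),.018),("ink",(514,363),.105)):
    print(n,onz("top",(uv[0]*s,uv[1]*s),h).round(3),C[int(uv[1]*s),int(uv[0]*s)].round(3))
def circ(p):
    f=least_squares(lambda q:np.hypot(p[:,0]-q[0],p[:,1]-q[1])-q[2],[p[:,0].mean(),p[:,1].mean(),.1],loss="soft_l1",f_scale=.003);return f.x
hub=onz("top",(345*s,248*s),.184)
near=np.hypot(C[...,0]-hub[0],C[...,1]-hub[1])
for lo,hi,rm in((.125,.15,.14),(.175,.2,.145)):
    m=(C[...,2]>lo)&(C[...,2]<hi)&(near<rm)&(d>0)
    pts=C[m]; hull=cv2.convexHull(pts[:,:2].astype(np.float32))[:,0]
    print(lo,m.sum(),np.median(pts[:,2]),circ(hull).round(4))
# pad
hsv=cv2.cvtColor(a,cv2.COLOR_RGB2HSV)
P=np.stack(np.meshgrid(np.arange(512),np.arange(384)),-1)
def blob(mask,uv,h,nm):
    n,l,st,c=cv2.connectedComponentsWithStats(mask.astype(np.uint8)); k=l[int(uv[1]*s),int(uv[0]*s)]
    p=P[l==k]; w=np.array([onz("top",q,h)[:2] for q in p]); rc=cv2.minAreaRect(w.astype(np.float32)); print(nm,k,len(p),w.mean(0).round(4),rc); return w
blob((hsv[...,2]>190)&(hsv[...,1]<70),(420,404),.018,"pad")
w=blob((hsv[...,2]<140)&(hsv[...,2]>70)&(hsv[...,1]<60)&(np.abs(P[...,0]-485*s)<40)&(np.abs(P[...,1]-285*s)<30),(470,305),.140,"crank")
print(circ(cv2.convexHull(w.astype(np.float32))[:,0]))
print(hsv[int(305*s),int(470*s)],hsv[int(312*s),int(503*s)])
blob((hsv[...,2]<45)&(np.abs(P[...,0]-503*s)<15),(503,312),.196,"handle")
blob((hsv[...,1]>80)&(hsv[...,2]<230),(330,305),.149,"slick")
blob((hsv[...,1]>140)&(hsv[...,2]>120),(398,268),.161,"wax")
# side: posts/handle
crop=a[85:230,150:350]; cv2.imwrite("pics/c1.png",cv2.resize(crop[:,:,::-1],None,fx=4,fy=4,interpolation=cv2.INTER_CUBIC))
```

```text
hub [0.576 0.417 0.184] [0.577 0.418 0.186]
slick [0.504 0.438 0.149] [0.503 0.437 0.159]
wax [0.555 0.345 0.161] [0.557 0.346 0.157]
crank [0.531 0.223 0.14 ] [0.531 0.224 0.145]
handle [0.49  0.207 0.196] [0.491 0.209 0.198]
pad [0.377 0.308 0.018] [0.378 0.31  0.018]
ink [0.433 0.178 0.105] [0.436 0.177 0.088]
0.125 5967 0.13768035250046784 [0.5781 0.4171 0.1184]
0.175 2393 0.185590829319214 [0.5775 0.4182 0.1274]
pad 49 1804 [0.3776 0.3084] ((0.378074049949646, 0.3081907033920288), (0.08592905104160309, 0.12002517282962799), 38.416587829589844)Traceback (most recent call last):
  File "<stdin>", line 22, in <module>
  File "<stdin>", line 20, in blob
  File "h.py", line 8, in onz
    o,d=ray(cam,uv,info); return o+d*(z-o[2])/d[2]
        ~~~^^^^^^^^^^^^^
  File "h.py", line 4, in ray
    i=info or r.camera_info(cam); K=np.array(i["mtx"]);P=np.array(i["pose"])
              ~~~~~~~~~~~~~^^^^^
ValueError: time passes only in moves, steps and waits
```

```bash
cat >> h.py <<'E'
_ci=r.camera_info; _cache={}
def _info(n):
    if n not in _cache: _cache[n]=_ci(n)
    return _cache[n]
class _R: pass
import types
_real=r
r=types.SimpleNamespace(capture=_real.capture,get_state=_real.get_state,close_job=_real.close_job,camera_info=_info)
def circ(p,R=None):
    from scipy.optimize import least_squares
    f=least_squares(lambda q:np.hypot(p[:,0]-q[0],p[:,1]-q[1])-(R or q[2]),[p[:,0].mean(),p[:,1].mean(),.06],loss="soft_l1",f_scale=.003);return f.x
def rect(C,m,uv):
    n,l,st,c=cv2.connectedComponentsWithStats(m.astype(np.uint8)); k=l[int(uv[1]),int(uv[0])]
    if k==0: return None
    p=C[l==k]; return np.median(p,0).round(4),len(p),np.round(np.hstack([*map(np.atleast_1d,cv2.minAreaRect(p[:,:2].astype(np.float32)))]),4)
E
python3 - <<'E'
from h import *
s=.64
z=np.load("pics/top0.npz");a=z["a"];d=z["d"];C=cloud("top",d);hsv=cv2.cvtColor(a,cv2.COLOR_RGB2HSV)
H=np.array([.578,.4175])
q=C[...,:2]-H; rad=np.hypot(q[...,0],q[...,1]); ang=np.degrees(np.arctan2(q[...,1],q[...,0]))
m=(rad>.119)&(rad<.134)&(C[...,2]>.178)&(C[...,2]<.2)
print(np.histogram(ang[m]%360,bins=np.arange(0,361,10))[0])
cw=(C[...,2]>.133)&(C[...,2]<.147); cw2=np.hypot(C[...,0]-.531,C[...,1]-.223)<.07
p=C[cw&cw2&(hsv[...,2]<150)];print("wheel",len(p),circ(cv2.convexHull(p[:,:2].astype(np.float32))[:,0]))
p=C[(C[...,2]>.178)&(C[...,2]<.205)&cw2]; print("handle top",len(p),np.median(p,0),p.min(0),p.max(0))
near=rad<.13
print("slick",rect(C,(hsv[...,1]>80)&near,(330*s,305*s))); print("wax",rect(C,(hsv[...,1]>120)&near,(398*s,268*s)))
ib=(np.hypot(C[...,0]-.436,C[...,1]-.18)<.03)&(C[...,2]>.04); p=C[ib];print("ink",np.median(p,0),p.min(0),p.max(0))
z=np.load("pics/side0.npz");a=z["a"];d=z["d"]; S=cloud("side",d)
q=S[...,:2]-H; rs=np.hypot(q[...,0],q[...,1]); an=np.degrees(np.arctan2(q[...,1],q[...,0]))%360
m=(rs>.112)&(rs<.134)&(S[...,2]>.155)&(S[...,2]<.178)&(a.max(2)<110)
print("posts",np.unique((an[m]//4*4).astype(int),return_counts=True))
p=S[(S[...,2]>.145)&(S[...,2]<.195)&(np.hypot(S[...,0]-.49,S[...,1]-.207)<.03)]; print("handle side",len(p),np.median(p,0),p[:,2].max(), circ(p,.01))
cv2.imwrite("pics/c1.png",cv2.resize(a[85:230,150:350,::-1],None,fx=4,fy=4,interpolation=cv2.INTER_CUBIC))
E
```

```text
[29 26 31 27 26 31 28 27 30 29 27 32 30 27 33  6  0  0  0  0  0  0  0  0
  0  0 12 27 23 28 30 28 29 28 26 28]
wheel 1904 [0.53334496 0.22431038 0.05770861]
handle top 88 [0.49318129 0.20359109 0.19569983] [0.48472154 0.19410404 0.17852937] [0.50400849 0.21229643 0.20083394]
slick (array([0.4993, 0.4266, 0.1575]), 259, array([4.99800e-01, 4.25700e-01, 7.38000e-02, 1.77000e-02, 7.48598e+01]))
wax (array([0.5548, 0.346 , 0.1593]), 360, array([5.57300e-01, 3.45500e-01, 3.44000e-02, 5.21000e-02, 7.43822e+01]))
ink [0.43564472 0.17264116 0.06757998] [0.42087778 0.15139419 0.04001362] [0.45749634 0.18618075 0.10621158]
posts (array([ 24,  28,  32, 144, 148, 264, 268]), array([ 6, 19,  1,  1, 32, 16, 17]))
handle side 293 [0.49091876 0.19480553 0.17272369] 0.19488108543910598 [0.49374209 0.20320794 0.06      ]
```

View pics/c1.png

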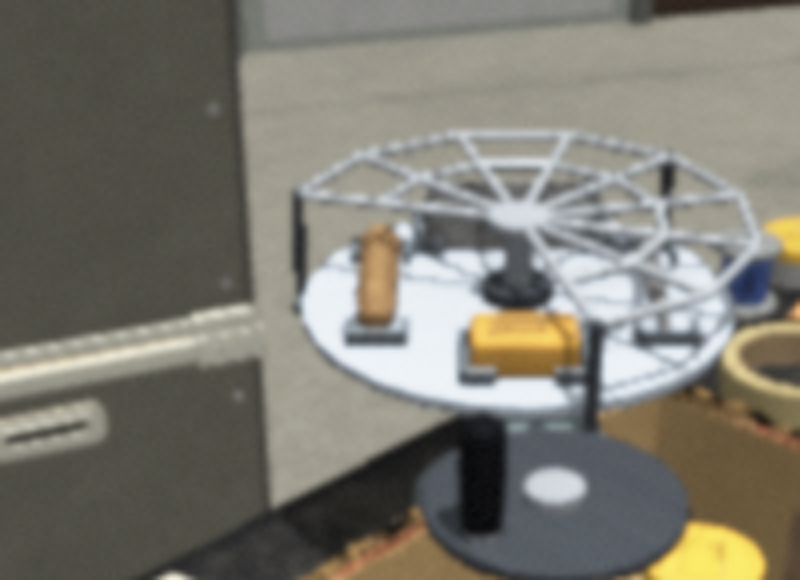

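Measurements so far:
- **Posts:** at 28°, 148° and 268°, so the opening lies at bearing 208° from the hub.
- **Nests:** wax at 254.5°, slicker at 164.5°, so the die is at 74.5°.
- **Crank to the die:** +133.5° of deck, which is about +534° of crank. After that, -360° brings the slicker round.

First I'll turn to yaw -90, so that tool x = -Y and tool y = -X.

```bash
cat > go.py <<'E'
import sys
from h import *
s=r.get_state(); p=s["tcp_pos"]; yaw=s["eef_rot"][2]
print("t",round(s["time_s"],2),"tcp",p.round(4),"rot",s["eef_rot"].round(1),"F",s["contact_force"].round(1),"w",round(s["gripper_width"],4))
if len(sys.argv)>1:
    t=np.array(list(map(float,sys.argv[1:4]))); c,q=np.cos(np.radians(yaw)),np.sin(np.radians(yaw)); d=t-p
    print("units x,y,z",(np.array([c*d[0]+q*d[1],q*d[0]-c*d[1],-d[2]])/.025).round(2), "yaw units",round(-(float(sys.argv[4])-yaw)/4,2) if len(sys.argv)>4 else "")
E
python3 -m inch '[{"yaw":1},{"yaw":1},{"yaw":1},{"yaw":1},{"yaw":1}]' -0.1 10
python3 -m inch '[{"yaw":1},{"yaw":1},{"yaw":1},{"yaw":1},{"yaw":1}]'
python3 -m inch '[{"yaw":1},{"yaw":1},{"yaw":1},{"yaw":1},{"yaw":1}]'
python3 go.py .4935 .2035 .240 -90
python3 - <<'E'
from h import *
z=np.load("pics/top0.npz");C=cloud("top",z["d"])
for x0 in np.arange(.36,.76,.04): print(round(x0,2),[round(float(max(C[...,2][(abs(C[...,0]-x0)<.02)&(abs(C[...,1]-y0)<.02)],default=0)),2) for y0 in np.arange(.08,.45,.04)])
E
```

```text
t 0.1 tcp [0.283  0.6124 0.2367] rot [179.9  -0.  -24.8] F [-0.6  0.4  1.1] w 0.0879
units x,y,z [14.51 11.31 -0.13] yaw units 16.3
0.36 [0.1, 0.11, 0.11, 0.1, 0.02, 0.02, 0.02, 0.02, 0.0, -0.71]
0.4 [0.11, 0.06, 0.01, 0.1, 0.1, 0.03, 0.02, 0.02, 0.01, 0.01]
0.44 [0.01, 0.01, 0.11, 0.07, 0.1, 0.1, 0.02, 0.0, 0.0, 0.0]
0.48 [0.11, 0.01, 0.14, 0.2, 0.14, 0.14, 0.14, 0.15, 0.16, 0.16]
0.52 [0.15, 0.11, 0.14, 0.2, 0.15, 0.14, 0.16, 0.16, 0.16, 0.19]
0.56 [0.15, 0.12, 0.14, 0.15, 0.15, 0.19, 0.19, 0.19, 0.19, 0.19]
0.6 [0.14, 0.06, 0.01, 0.14, 0.14, 0.19, 0.19, 0.19, 0.19, 0.19]
0.64 [0.01, 0.01, 0.01, 0.01, 0.01, 0.04, 0.19, 0.19, 0.19, 0.19]
0.68 [0.28, 0.01, 0.01, 0.01, 0.04, 0.1, 0.19, 0.19, 0.19, 0.19]
0.72 [0.28, 0.01, 0.03, 0.1, 0.12, 0.14, 0.15, 0.16, 0.19, 0.19]validation failed for argument at $[0]...
validation failed for argument at $[0]...
validation failed for argument at $[0]...
```

Every row needs all four keys.

```bash
python3 -m inch '[{"x":0,"y":0,"z":0,"yaw":1},{"x":0,"y":0,"z":0,"yaw":1},{"x":0,"y":0,"z":0,"yaw":1},{"x":0,"y":0,"z":0,"yaw":1},{"x":0,"y":0,"z":0,"yaw":1}]' -0.1 10
python3 -m inch '[{"x":0,"y":0,"z":0,"yaw":1},{"x":0,"y":0,"z":0,"yaw":1},{"x":0,"y":0,"z":0,"yaw":1},{"x":0,"y":0,"z":0,"yaw":1},{"x":0,"y":0,"z":0,"yaw":1}]'
python3 -m inch '[{"x":0,"y":0,"z":0,"yaw":1},{"x":0,"y":0,"z":0,"yaw":1},{"x":0,"y":0,"z":0,"yaw":1},{"x":0,"y":0,"z":0,"yaw":1},{"x":0,"y":0,"z":0,"yaw":1}]'
python3 go.py .4935 .2035 .240 -90
```

```text
time_s: 0.52
tcp_pos: [0.2824, 0.6111, 0.2338]
eef_rot: [179.7, -0.2, -45.5]
contact_force: [-0.0, 0.9, 0.1]
gripper_width: 0.0599
time_s: 0.93
tcp_pos: [0.2818, 0.6098, 0.2308]
eef_rot: [179.5, -0.5, -66.6]
contact_force: [0.7, -0.2, 0.6]
gripper_width: 0.0399
time_s: 1.35
tcp_pos: [0.2812, 0.6085, 0.2279]
eef_rot: [179.6, -0.9, -87.7]
contact_force: [-0.1, -0.4, -0.6]
gripper_width: 0.0392
t 1.35 tcp [0.2812 0.6085 0.2279] rot [179.6  -0.9 -87.7] F [-0.1 -0.4 -0.6] w 0.0392
units x,y,z [16.53 -7.82 -0.48] yaw units 0.58
```

```bash
python3 -m inch '[{"x":0.95,"y":-0.46,"z":-0.05,"yaw":0.1},{"x":0.95,"y":-0.46,"z":-0.05,"yaw":0.1},{"x":0.95,"y":-0.46,"z":-0.05,"yaw":0.1},{"x":0.95,"y":-0.46,"z":-0.05,"yaw":0.1},{"x":0.95,"y":-0.46,"z":-0.05,"yaw":0.1}]' 0.1
python3 -m inch '[{"x":0.95,"y":-0.46,"z":-0.05,"yaw":0},{"x":0.95,"y":-0.46,"z":-0.05,"yaw":0},{"x":0.95,"y":-0.46,"z":-0.05,"yaw":0},{"x":0.95,"y":-0.46,"z":-0.05,"yaw":0},{"x":0.95,"y":-0.46,"z":-0.05,"yaw":0}]'
python3 go.py .4935 .2035 .240 -90
```

```text
time_s: 1.77
tcp_pos: [0.3402, 0.4897, 0.2309]
eef_rot: [179.5, -1.3, -89.8]
contact_force: [0.3, -0.2, 0.4]
gripper_width: 0.0484
time_s: 2.18
tcp_pos: [0.3993, 0.3642, 0.2379]
eef_rot: [179.4, -1.5, -89.8]
contact_force: [0.9, -0.1, -0.2]
gripper_width: 0.0477
t 2.18 tcp [0.3993 0.3642 0.2379] rot [179.4  -1.5 -89.8] F [ 0.9 -0.1 -0.2] w 0.0477
units x,y,z [ 6.44 -3.74 -0.08] yaw units 0.06
```

```bash
python3 -m inch '[{"x":0.92,"y":-0.53,"z":0,"yaw":0},{"x":0.92,"y":-0.53,"z":0,"yaw":0},{"x":0.92,"y":-0.53,"z":0,"yaw":0},{"x":0.92,"y":-0.53,"z":0,"yaw":0},{"x":0.92,"y":-0.53,"z":0,"yaw":0}]'
python3 -m inch '[{"x":0.92,"y":-0.53,"z":0,"yaw":0},{"x":0.92,"y":-0.53,"z":0,"yaw":0},{"x":0,"y":0,"z":-0.02,"yaw":0}]'
python3 go.py .4935 .2035 .170 -90
python3 - <<'E'
from h import *
z=np.load("pics/side0.npz")
a,d=r.capture("side"); cv2.imwrite("pics/s2.png",cv2.resize(a[60:260,120:400,::-1],None,fx=2.8,fy=2.8))
E
```

```text
time_s: 2.6
tcp_pos: [0.4671, 0.2425, 0.2397]
eef_rot: [179.3, -1.5, -89.7]
contact_force: [0.5, 0.1, 0.1]
gripper_width: 0.0482
time_s: 2.85
tcp_pos: [0.4953, 0.1906, 0.2405]
eef_rot: [179.2, -1.6, -89.8]
contact_force: [0.9, -0.9, 0.9]
gripper_width: 0.0482
t 2.85 tcp [0.4953 0.1906 0.2405] rot [179.2  -1.6 -89.8] F [ 0.9 -0.9  0.9] w 0.0482
units x,y,z [-0.51  0.07  2.82] yaw units 0.04
```

View pics/s2.png

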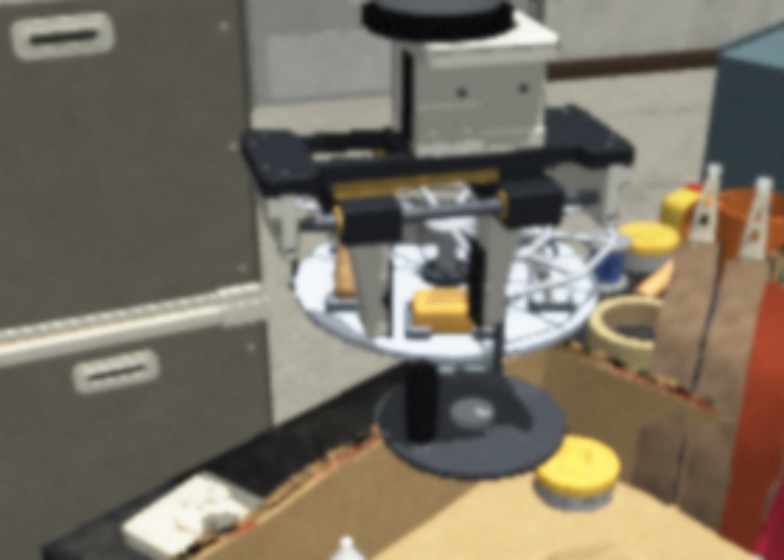

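The jaws straddle the handle (handle at (421,400), fingers at (378,330) and (488,320)). I'll correct xy and descend.

```bash
python3 -m inch '[{"x":-0.5,"y":0.05,"z":0,"yaw":0},{"x":0,"y":0,"z":0,"yaw":0}]'
python3 go.py .4935 .2035 .171 -90
```

```text
time_s: 3.07
tcp_pos: [0.4934, 0.2045, 0.2399]
eef_rot: [179.2, -1.5, -90.0]
contact_force: [0.8, 0.0, 0.2]
gripper_width: 0.0482
t 3.07 tcp [0.4934 0.2045 0.2399] rot [179.2  -1.5 -90. ] F [0.8 0.  0.2] w 0.0482
units x,y,z [ 0.04 -0.    2.75] yaw units -0.01
```

```bash
python3 -m inch '[{"x":0,"y":0,"z":0.9,"yaw":0},{"x":0,"y":0,"z":0.9,"yaw":0},{"x":0,"y":0,"z":0.7,"yaw":0},{"x":0,"y":0,"z":0,"yaw":0}]'
python3 go.py .4935 .2035 .171
python3 -m inch '[{"x":0,"y":0,"z":-0.02,"yaw":0},{"x":0,"y":0,"z":-0.02,"yaw":0},{"x":0,"y":0,"z":-0.02,"yaw":0}]' -1 8
python3 go.py .4935 .2035 .171
```

```text
time_s: 3.4
tcp_pos: [0.4917, 0.2082, 0.1764]
eef_rot: [179.4, -1.4, -89.7]
contact_force: [-0.8, -0.1, -0.5]
gripper_width: 0.0482
t 3.4 tcp [0.4917 0.2082 0.1764] rot [179.4  -1.4 -89.7] F [-0.8 -0.1 -0.5] w 0.0482
units x,y,z [ 0.19 -0.07  0.21] yaw units 
time_s: 3.65
tcp_pos: [0.4911, 0.2106, 0.1789]
eef_rot: [179.3, -1.5, -89.5]
contact_force: [-0.0, -0.1, 0.2]
gripper_width: 0.0339
t 3.65 tcp [0.4911 0.2106 0.1789] rot [179.3  -1.5 -89.5] F [-0.  -0.1  0.2] w 0.0339
units x,y,z [ 0.29 -0.09  0.32] yaw units
```

```bash
python3 -m inch '[{"x":0.3,"y":-0.1,"z":0.25,"yaw":0},{"x":0,"y":0,"z":0,"yaw":0},{"x":0,"y":0,"z":0,"yaw":0},{"x":0,"y":0,"z":0,"yaw":0}]' -1 8
python3 go.py .4935 .2035 .171
```

```text
time_s: 3.98
tcp_pos: [0.4945, 0.2038, 0.1746]
eef_rot: [179.5, -1.3, -89.5]
contact_force: [0.2, 1.2, -3.1]
gripper_width: 0.0198
t 3.98 tcp [0.4945 0.2038 0.1746] rot [179.5  -1.3 -89.5] F [ 0.2  1.2 -3.1] w 0.0198
units x,y,z [0.01 0.04 0.15] yaw units
```

Gripped, at width 19.8 mm. Next I'll lead it round anticlockwise, with a script printing the chord units.

```bash
cat > ck.py <<'E'
import sys
from h import *
s=r.get_state(); p=s["tcp_pos"]; c=np.array([.5333,.2243]); q=p[:2]-c
th=np.degrees(np.arctan2(q[1],q[0]))%360; st=float(sys.argv[1]); n=int(sys.argv[2])
print("t",round(s["time_s"],2),"th",th.round(1),"r",np.hypot(*q).round(4),"z",p[2].round(4),"rot",s["eef_rot"].round(1),"F",s["contact_force"].round(1),"w",round(s["gripper_width"],4))
cur=q; y=np.radians(s["eef_rot"][2])
for k in range(1,n+1):
    a=np.radians(th+st*k); t=.045*np.array([np.cos(a),np.sin(a)]); d=t-cur; cur=t
    print((np.array([np.cos(y)*d[0]+np.sin(y)*d[1],np.sin(y)*d[0]-np.cos(y)*d[1]])/.025).round(2),end=" ")
print()
E
python3 ck.py 20 5
```

```text
t 3.98 th 207.9 r 0.0439 z 0.1746 rot [179.5  -1.3 -89.5] F [ 0.2  1.2 -3.1] w 0.0198
[ 0.52 -0.34] [ 0.34 -0.53] [ 0.14 -0.61] [-0.08 -0.62] [-0.29 -0.56]
```

```bash
python3 -m inch '[{"x":0.52,"y":-0.34,"z":0.03,"yaw":0},{"x":0.34,"y":-0.53,"z":0,"yaw":0},{"x":0.14,"y":-0.61,"z":0,"yaw":0}]'
python3 ck.py 20 5
```

```text
time_s: 4.23
tcp_pos: [0.5296, 0.1791, 0.1746]
eef_rot: [179.4, -1.2, -89.4]
contact_force: [-2.4, 4.7, -2.0]
gripper_width: 0.0195
t 4.23 th 265.3 r 0.0454 z 0.1746 rot [179.4  -1.2 -89.4] F [-2.4  4.7 -2. ] w 0.0195
[-0.07 -0.62] [-0.26 -0.57] [-0.44 -0.44] [-0.57 -0.27] [-0.62 -0.06]
```

```bash
python3 -m inch '[{"x":-0.07,"y":-0.62,"z":0,"yaw":0},{"x":-0.26,"y":-0.57,"z":0,"yaw":0},{"x":-0.44,"y":-0.44,"z":0,"yaw":0},{"x":-0.57,"y":-0.27,"z":0,"yaw":0},{"x":-0.62,"y":-0.06,"z":0,"yaw":0}]'
python3 ck.py 20 5
```

```text
time_s: 4.65
tcp_pos: [0.5795, 0.2248, 0.1745]
eef_rot: [179.1, -1.3, -89.7]
contact_force: [-6.4, -1.6, 4.7]
gripper_width: 0.0192
t 4.65 th 0.6 r 0.0462 z 0.1745 rot [179.1  -1.3 -89.7] F [-6.4 -1.6  4.7] w 0.0192
[-0.61  0.16] [-0.54  0.32] [-0.4   0.48] [-0.21  0.59] [0.   0.63]
```

```bash
python3 -m inch '[{"x":-0.61,"y":0.16,"z":0,"yaw":0},{"x":-0.54,"y":0.32,"z":0,"yaw":0},{"x":-0.4,"y":0.48,"z":0,"yaw":0},{"x":-0.21,"y":0.59,"z":0,"yaw":0},{"x":0,"y":0.63,"z":0,"yaw":0}]'
python3 ck.py 20 5
```

```text
time_s: 5.07
tcp_pos: [0.5252, 0.2684, 0.1745]
eef_rot: [179.1, -1.8, -89.9]
contact_force: [4.1, -7.8, -1.3]
gripper_width: 0.0198
t 5.07 th 100.4 r 0.0448 z 0.1745 rot [179.1  -1.8 -89.9] F [ 4.1 -7.8 -1.3] w 0.0198
[0.21 0.59] [0.4  0.48] [0.54 0.31] [0.62 0.11] [ 0.62 -0.11]
```

```bash
python3 -m inch '[{"x":0.21,"y":0.59,"z":0,"yaw":0},{"x":0.4,"y":0.48,"z":0,"yaw":0},{"x":0.54,"y":0.31,"z":0,"yaw":0},{"x":0.62,"y":0.11,"z":0,"yaw":0},{"x":0.62,"y":-0.11,"z":0,"yaw":0}]'
python3 ck.py 20 5
```

```text
time_s: 5.48
tcp_pos: [0.4913, 0.2106, 0.1758]
eef_rot: [179.7, -1.7, -89.6]
contact_force: [5.7, 4.1, -8.9]
gripper_width: 0.0194
t 5.48 th 198.1 r 0.0442 z 0.1758 rot [179.7  -1.7 -89.6] F [ 5.7  4.1 -8.9] w 0.0194
[ 0.56 -0.26] [ 0.42 -0.46] [ 0.24 -0.58] [ 0.03 -0.62] [-0.19 -0.6 ]
```

```bash
python3 -m inch '[{"x":0.56,"y":-0.26,"z":0.02,"yaw":0},{"x":0.42,"y":-0.46,"z":0.02,"yaw":0},{"x":0.24,"y":-0.58,"z":0,"yaw":0},{"x":0.03,"y":-0.62,"z":0,"yaw":0},{"x":-0.19,"y":-0.6,"z":0,"yaw":0}]'
python3 ck.py 17 5
```

```text
time_s: 5.9
tcp_pos: [0.552, 0.1829, 0.1758]
eef_rot: [179.6, -1.5, -89.5]
contact_force: [-2.9, 0.2, 2.5]
gripper_width: 0.0196
t 5.9 th 294.3 r 0.0454 z 0.1758 rot [179.6  -1.5 -89.5] F [-2.9  0.2  2.5] w 0.0196
[-0.3  -0.44] [-0.4  -0.35] [-0.49 -0.21] [-0.53 -0.06] [-0.52  0.1 ]
```

```bash
python3 -m inch '[{"x":-0.3,"y":-0.44,"z":0,"yaw":0},{"x":-0.4,"y":-0.35,"z":0,"yaw":0},{"x":-0.49,"y":-0.21,"z":0,"yaw":0},{"x":-0.53,"y":-0.06,"z":0,"yaw":0},{"x":-0.53,"y":0.1,"z":0,"yaw":0}]'
python3 -m inch '[{"x":0,"y":0,"z":0,"yaw":0}]'
python3 ck.py 17 1
python3 - <<'E'
from h import *
a,d=r.capture("top"); np.savez("pics/t3.npz",a=a,d=d); cv2.imwrite("pics/t3.png",cv2.resize(a[90:240,120:330,::-1],None,fx=3.8,fy=3.8,interpolation=cv2.INTER_CUBIC))
E
```

```text
time_s: 6.32
tcp_pos: [0.5771, 0.2389, 0.1757]
eef_rot: [179.5, -1.6, -89.8]
contact_force: [-5.6, -4.1, 6.4]
gripper_width: 0.0197
time_s: 6.4
tcp_pos: [0.5762, 0.241, 0.1758]
eef_rot: [179.5, -1.6, -89.7]
contact_force: [-2.9, 0.2, 1.8]
gripper_width: 0.0199
t 6.4 th 21.3 r 0.046 z 0.1758 rot [179.5  -1.6 -89.7] F [-2.9  0.2  1.8] w 0.0199
[-0.45  0.3 ]
```

View pics/t3.png

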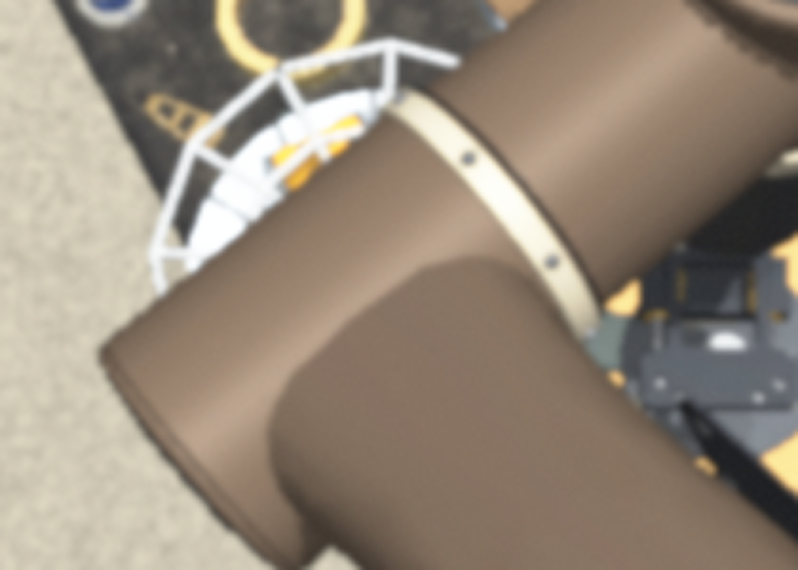

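The top view is blocked by the arm, but the wax shows at the back (310,155) as predicted. I'll release and rise, then look with the wrist camera near the opening.

```bash
python3 -m inch '[{"x":0,"y":0,"z":0,"yaw":0},{"x":0,"y":0,"z":0,"yaw":0},{"x":0,"y":0,"z":0,"yaw":0}]' 0.1
python3 -m inch '[{"x":0,"y":0,"z":-1,"yaw":0},{"x":0,"y":0,"z":-1,"yaw":0},{"x":0,"y":0,"z":-1,"yaw":0}]'
python3 -m inch '[{"x":-0.15,"y":0.9,"z":0,"yaw":-1},{"x":-0.2,"y":0.9,"z":0,"yaw":-1},{"x":-0.3,"y":0.9,"z":0,"yaw":-1},{"x":-0.3,"y":0.9,"z":0,"yaw":-1},{"x":-0.4,"y":0.8,"z":0,"yaw":-1}]'
python3 go.py .475 .36 .26 -62
python3 - <<'E'
from h import *
i=r.camera_info("wrist"); print(np.array(i["mtx"]).round(1).tolist(),np.array(i["pose"]).round(3).tolist())
a,d=r.capture("wrist"); np.savez("pics/w4.npz",a=a,d=d,P=i["pose"],K=i["mtx"])
b,d=r.capture("top"); np.savez("pics/t4.npz",a=b,d=d)
cv2.imwrite("pics/w4.png",np.hstack([cv2.resize(a[:,:,::-1],(400,300)),cv2.resize(b[:,:,::-1],(400,300))]))
E
```

```text
time_s: 6.7
tcp_pos: [0.5759, 0.2431, 0.1758]
eef_rot: [179.6, -1.5, -89.6]
contact_force: [-0.4, 0.1, -1.1]
gripper_width: 0.0344
time_s: 6.95
tcp_pos: [0.5736, 0.2435, 0.246]
eef_rot: [179.1, -1.9, -89.6]
contact_force: [0.2, 0.8, 0.7]
gripper_width: 0.0474
time_s: 7.37
tcp_pos: [0.4623, 0.2617, 0.2523]
eef_rot: [179.2, -1.3, -69.2]
contact_force: [-0.1, 0.7, -0.1]
gripper_width: 0.0484
t 7.37 tcp [0.4623 0.2617 0.2523] rot [179.2  -1.3 -69.2] F [-0.1  0.7 -0.1] w 0.0484
units x,y,z [-3.5  -1.87 -0.31] yaw units -1.81
[[297.3, 0.0, 252.2], [0.0, 297.3, 193.4], [0.0, 0.0, 1.0]] [[-0.935, -0.337, -0.109, 0.491], [-0.354, 0.901, 0.25, 0.192], [0.014, 0.272, -0.962, 0.402], [0.0, 0.0, 0.0, 1.0]]
```

View pics/w4.png

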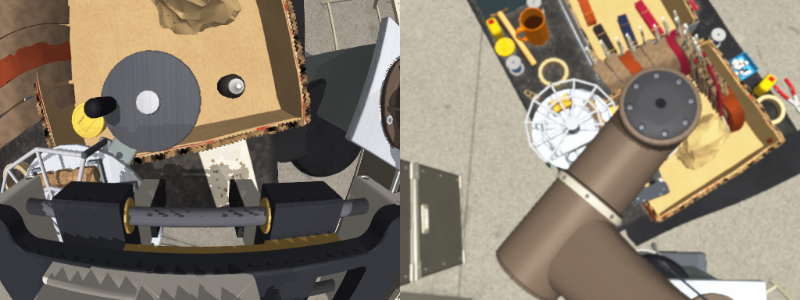

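The wrist camera sits on the tool's +x side. With the TCP at about (.43,.45) it should look right onto the opening.

```bash
python3 go.py .43 .45 .26 -62
python3 -m inch '[{"x":-1,"y":-0.2,"z":-0.05,"yaw":-0.45},{"x":-1,"y":-0.2,"z":-0.05,"yaw":-0.45},{"x":-1,"y":-0.2,"z":-0.05,"yaw":-0.45},{"x":-1,"y":-0.2,"z":-0.05,"yaw":-0.45},{"x":-1,"y":-0.2,"z":-0.05,"yaw":0}]'
python3 -m inch '[{"x":-1,"y":-0.2,"z":0,"yaw":0},{"x":-1,"y":-0.2,"z":0,"yaw":0},{"x":-0.4,"y":0,"z":0,"yaw":0},{"x":0,"y":0,"z":0,"yaw":0}]' 
python3 go.py .511 .382 .26 -62
python3 - <<'E'
from h import *
i=r.camera_info("wrist")
a,d=r.capture("wrist"); np.savez("pics/w5.npz",a=a,d=d,P=i["pose"],K=i["mtx"])
cv2.imwrite("pics/w5.png",cv2.resize(a[:,:,::-1],(800,600)))
E
```

```text
t 7.47 tcp [0.4611 0.262  0.253 ] rot [179.2  -1.2 -69.2] F [-0.4 -0.4 -0.2] w 0.0482
units x,y,z [-7.47 -1.51 -0.28] yaw units -1.79
time_s: 7.88
tcp_pos: [0.433, 0.3869, 0.2587]
eef_rot: [179.4, -1.0, -62.1]
contact_force: [-0.1, 0.1, -0.3]
gripper_width: 0.0482
time_s: 8.22
tcp_pos: [0.4137, 0.4517, 0.2567]
eef_rot: [179.5, -1.0, -62.2]
contact_force: [0.3, -0.5, 0.6]
gripper_width: 0.0485
t 8.22 tcp [0.4137 0.4517 0.2567] rot [179.5  -1.  -62.2] F [ 0.3 -0.5  0.6] w 0.0485
units x,y,z [ 4.28 -2.14 -0.13] yaw units -0.05
```

View pics/w5.png

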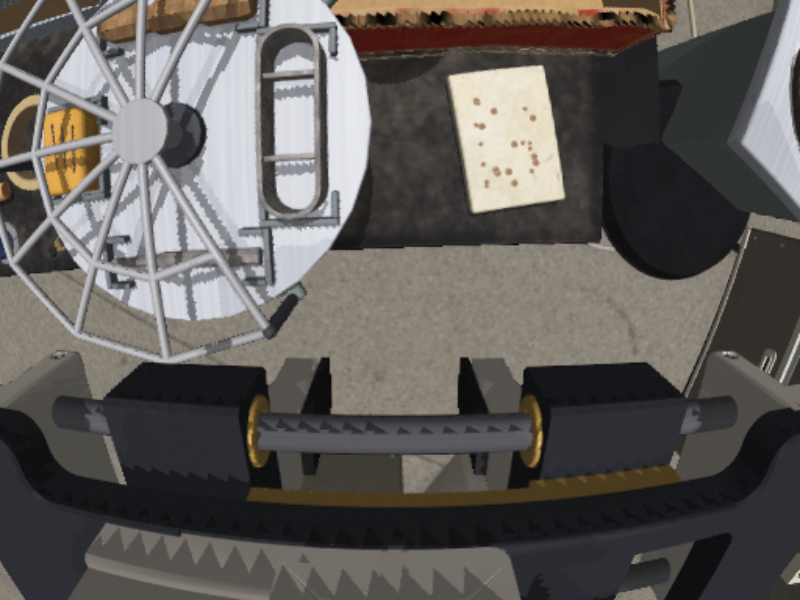

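The wrist view shows the die at about (293,120), upright in the opening with clear long sides. It also shows the hub cap at (140,130), pad at (507,140), slicker at the top, wax at the back and punch below left. Now I'll measure the die and the pad from this view.

```bash
cat >> h.py <<'E'
def wcloud(f):
    z=np.load(f); K=z["K"];P=z["P"];d=z["d"]; v,u=np.mgrid[:384,:512]
    x=(u-K[0,2])/K[0,0]; y=(v-K[1,2])/K[1,1]; rr=np.hypot(x,y); s=np.where(rr>1e-9,np.tan(np.minimum(rr,1.4))/np.maximum(rr,1e-9),1)
    return z["a"],np.stack([x*s*d,y*s*d,d],-1)@P[:3,:3].T+P[:3,3]
E
python3 - <<'E'
from h import *
a,C=wcloud("pics/w5.npz"); s=.64
hub=np.array([.578,.4175]); op=hub+.076*np.array([np.cos(np.radians(208)),np.sin(np.radians(208))]); print("op",op)
v,u=np.mgrid[:384,:512]
m=(C[...,2]>.161)&(C[...,2]<.177)&(np.hypot(C[...,0]-op[0],C[...,1]-op[1])<.075)&(u>155)&(u<222)&(v<150)
p=C[m]; print("die",len(p),np.median(p[:,2]),cv2.minAreaRect(p[:,:2].astype(np.float32)))
m=(C[...,2]>.005)&(C[...,2]<.03)&(a.min(2)>140)&(np.hypot(C[...,0]-.378,C[...,1]-.308)<.09); p=C[m]; print("pad",len(p),np.median(p[:,2]),cv2.minAreaRect(p[:,:2].astype(np.float32)))
m=(C[...,2]>.13)&(C[...,2]<.144)&(a.min(2)>150)&(np.hypot(C[...,0]-hub[0],C[...,1]-hub[1])<.13);p=C[m];print("deck",circ(cv2.convexHull(p[:,:2].astype(np.float32))[:,0],.118))
m=(abs(u-140*s)<14)&(abs(v-130*s)<14)&(C[...,2]>.18)&(C[...,2]<.2);p=C[m];print("hub",len(p),np.median(p,0), circ(cv2.convexHull(p[:,:2].astype(np.float32))[:,0],.018))
m=(C[...,2]>.09)&(C[...,2]<.12)&(u>230)&(v<45);p=C[m];print("wall",p[::150].round(3).tolist())
E
```

```text
op [0.51089598 0.38182016]
die 1734 0.16773811240050096 ((0.5110714435577393, 0.38387322425842285), (0.03463691100478172, 0.10508183389902115), 28.32550048828125)
pad 5123 0.018340189852198485 ((0.3780655264854431, 0.30983978509902954), (0.08450518548488617, 0.11864448338747025), 38.33366775512695)
deck [0.5785001  0.41946872 0.06      ]
hub 783 [0.57637814 0.41945354 0.18795678] [0.57737059 0.41895079 0.06      ]
wall [[0.343, 0.161, 0.092], [0.398, 0.213, 0.093], [0.409, 0.224, 0.094], [0.448, 0.253, 0.097], [0.489, 0.28, 0.099], [0.346, 0.179, 0.098], [0.395, 0.218, 0.093], [0.443, 0.255, 0.1], [0.488, 0.283, 0.098], [0.345, 0.184, 0.102], [0.395, 0.223, 0.095], [0.443, 0.259, 0.099], [0.488, 0.288, 0.102], [0.346, 0.188, 0.099], [0.396, 0.228, 0.095], [0.444, 0.263, 0.097], [0.484, 0.288, 0.094], [0.468, 0.278, 0.091]]
```

The die is within about 2 mm of the opening, at 28.3°. Moving over it.

```bash
python3 -m inch '[{"x":0.9,"y":-0.45,"z":0,"yaw":0},{"x":0.9,"y":-0.45,"z":0,"yaw":0},{"x":0.9,"y":-0.45,"z":0,"yaw":0},{"x":0.9,"y":-0.45,"z":0,"yaw":0},{"x":0.3,"y":-0.15,"z":0,"yaw":0}]'
python3 -m inch '[{"x":0,"y":0,"z":-0.03,"yaw":-0.1}]'
python3 go.py .511 .383 .19 -61.7
```

```text
time_s: 8.68
tcp_pos: [0.5058, 0.3827, 0.2578]
eef_rot: [179.5, -1.0, -62.1]
contact_force: [-0.9, 0.4, 0.3]
gripper_width: 0.0486
time_s: 8.77
tcp_pos: [0.5074, 0.3805, 0.2584]
eef_rot: [179.5, -1.0, -61.9]
contact_force: [-0.9, 0.3, -0.5]
gripper_width: 0.0483
t 8.77 tcp [0.5074 0.3805 0.2584] rot [179.5  -1.  -61.9] F [-0.9  0.3 -0.5] w 0.0483
units x,y,z [-0.02 -0.18  2.73] yaw units -0.05
```

```bash
python3 -m inch '[{"x":0,"y":-0.18,"z":0.9,"yaw":-0.05},{"x":0.05,"y":0,"z":0.9,"yaw":0},{"x":0.05,"y":0,"z":0.6,"yaw":0},{"x":0,"y":0,"z":0,"yaw":0}]'
python3 go.py .511 .383 .155 -61.7
```

```text
time_s: 9.1
tcp_pos: [0.5139, 0.3774, 0.1991]
eef_rot: [179.7, -0.9, -61.9]
contact_force: [-0.1, -1.7, 0.1]
gripper_width: 0.0479
t 9.1 tcp [0.5139 0.3774 0.1991] rot [179.7  -0.9 -61.9] F [-0.1 -1.7  0.1] w 0.0479
units x,y,z [-0.25 -0.    1.76] yaw units -0.05
```

```bash
python3 -m inch '[{"x":-0.25,"y":0,"z":0.6,"yaw":-0.05},{"x":0,"y":0,"z":0.6,"yaw":0},{"x":0,"y":0,"z":0.3,"yaw":0},{"x":0,"y":0,"z":0,"yaw":0}]'
python3 go.py .511 .383 .155 -61.7
```

```text
time_s: 9.43
tcp_pos: [0.5105, 0.383, 0.1635]
eef_rot: [179.9, -0.9, -61.7]
contact_force: [0.5, -0.1, -0.5]
gripper_width: 0.0483
t 9.43 tcp [0.5105 0.383  0.1635] rot [179.9  -0.9 -61.7] F [ 0.5 -0.1 -0.5] w 0.0483
units x,y,z [ 0.01 -0.02  0.34] yaw units 0.01
```

```bash
python3 -m inch '[{"x":0,"y":0,"z":0.36,"yaw":0},{"x":0,"y":0,"z":-0.02,"yaw":0}]'
python3 -m inch '[{"x":0,"y":0,"z":-0.02,"yaw":0},{"x":0,"y":0,"z":-0.02,"yaw":0},{"x":0,"y":0,"z":-0.02,"yaw":0},{"x":0,"y":0,"z":-0.02,"yaw":0},{"x":0,"y":0,"z":-0.02,"yaw":0}]' -1 25
python3 go.py .511 .383 .155 -61.7
```

```text
time_s: 9.6
tcp_pos: [0.5107, 0.3835, 0.1562]
eef_rot: [180.0, -0.9, -61.6]
contact_force: [-0.8, -0.1, 0.1]
gripper_width: 0.0481
time_s: 10.02
tcp_pos: [0.5112, 0.3843, 0.1613]
eef_rot: [-179.9, -0.8, -61.6]
contact_force: [0.0, 0.8, -2.2]
gripper_width: 0.0336
t 10.02 tcp [0.5112 0.3843 0.1613] rot [-179.9   -0.8  -61.6] F [ 0.   0.8 -2.2] w 0.0336
units x,y,z [0.04 0.03 0.25] yaw units 0.02
```

```bash
python3 -m inch '[{"x":0,"y":0,"z":-0.6,"yaw":0},{"x":0,"y":0,"z":-0.9,"yaw":0},{"x":0,"y":0,"z":-0.9,"yaw":0},{"x":0,"y":0,"z":-0.9,"yaw":0}]'
python3 go.py .373 .306 .25 -51.6
python3 - <<'E'
from h import *
a,d=r.capture("side"); np.savez("pics/s6.npz",a=a,d=d); cv2.imwrite("pics/s6.png",cv2.resize(a[40:240,100:380,::-1],None,fx=2.8,fy=2.8))
E
```

```text
time_s: 10.35
tcp_pos: [0.5078, 0.3824, 0.2398]
eef_rot: [179.4, -1.0, -61.7]
contact_force: [0.6, 0.4, -1.1]
gripper_width: 0.0338
t 10.35 tcp [0.5078 0.3824 0.2398] rot [179.4  -1.  -61.7] F [ 0.6  0.4 -1.1] w 0.0338
units x,y,z [ 0.13  6.2  -0.41] yaw units -2.53
```

View pics/s6.png

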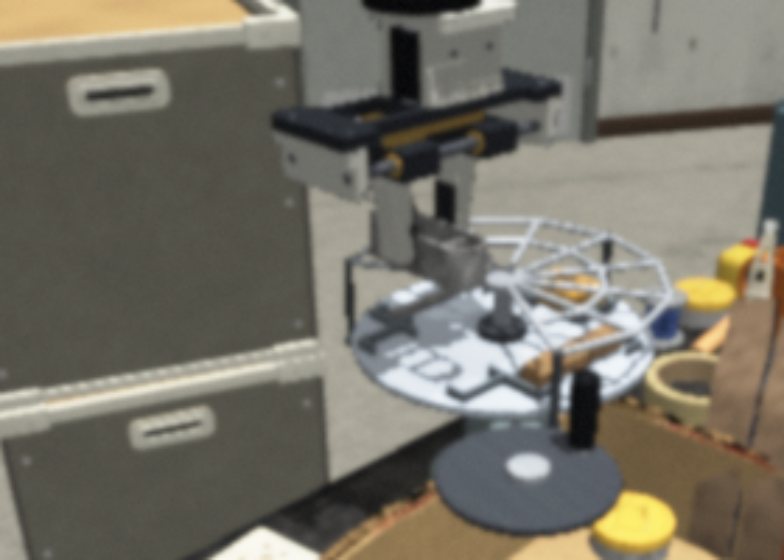

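The die is held level under the fingers, at (445,255). Moving over the pad.

```bash
python3 -m inch '[{"x":0,"y":0.7,"z":0,"yaw":-0.5},{"x":0,"y":1,"z":0,"yaw":-0.5},{"x":0,"y":1,"z":0,"yaw":-0.5},{"x":0,"y":1,"z":0,"yaw":-0.5},{"x":0,"y":1,"z":0,"yaw":-0.5}]'
python3 go.py .375 .308 .20 -51.6
python3 - <<'E'
from h import *
S=cloud("side",np.load("pics/s6.npz")["d"]); a=np.load("pics/s6.npz")["a"]
v,u=np.mgrid[:384,:512]; m=(u>100+415/2.8)&(u<100+485/2.8)&(v>40+215/2.8)&(v<40+290/2.8)&(np.hypot(S[...,0]-.508,S[...,1]-.382)<.065)&(S[...,2]>.195)
p=S[m]; print("die in grip z",np.percentile(p[:,2],[1,5,50,95,99]).round(4),len(p))
E
```

```text
time_s: 10.82
tcp_pos: [0.4115, 0.3212, 0.2465]
eef_rot: [179.9, -0.8, -51.4]
contact_force: [-0.4, 0.7, -2.1]
gripper_width: 0.0339
t 10.82 tcp [0.4115 0.3212 0.2465] rot [179.9  -0.8 -51.4] F [-0.4  0.7 -2.1] w 0.0339
units x,y,z [-0.5   1.47  1.86] yaw units 0.04
die in grip z [0.2194 0.2212 0.2392 0.2487 0.2511] 598
```

```bash
python3 -m inch '[{"x":-0.4,"y":0.9,"z":0.3,"yaw":0},{"x":-0.1,"y":0.6,"z":0.8,"yaw":0},{"x":0,"y":0,"z":0.9,"yaw":0},{"x":0,"y":0,"z":0.5,"yaw":0},{"x":0,"y":0,"z":0,"yaw":0}]'
python3 go.py .371 .304 .11 -51.6
```

```text
time_s: 11.23
tcp_pos: [0.3696, 0.3027, 0.1845]
eef_rot: [-179.7, -0.6, -51.3]
contact_force: [1.0, -0.7, -2.4]
gripper_width: 0.0342
t 11.23 tcp [0.3696 0.3027 0.1845] rot [-179.7   -0.6  -51.3] F [ 1.  -0.7 -2.4] w 0.0342
units x,y,z [-0.   -0.08  2.98] yaw units 0.08
```

```bash
python3 -m inch '[{"x":0,"y":-0.05,"z":0.8,"yaw":0.08},{"x":0,"y":0,"z":0.9,"yaw":0},{"x":0,"y":0,"z":0.9,"yaw":0},{"x":0,"y":0,"z":0.4,"yaw":0},{"x":0,"y":0,"z":0,"yaw":0}]'
python3 go.py .371 .304 .042 -51.6
```

```text
time_s: 11.65
tcp_pos: [0.3734, 0.3056, 0.111]
eef_rot: [-179.4, -0.5, -51.6]
contact_force: [0.3, -0.5, -1.8]
gripper_width: 0.0338
t 11.65 tcp [0.3734 0.3056 0.111 ] rot [-179.4   -0.5  -51.6] F [ 0.3 -0.5 -1.8] w 0.0338
units x,y,z [-0.01  0.12  2.76] yaw units 0.01
```

```bash
python3 -m inch '[{"x":0,"y":0.1,"z":0.8,"yaw":0},{"x":0,"y":0,"z":0.9,"yaw":0},{"x":0,"y":0,"z":0.6,"yaw":0},{"x":0,"y":0,"z":0.2,"yaw":0},{"x":0,"y":0,"z":0,"yaw":0}]'
python3 go.py .371 .304 .039 -51.6
```

```text
time_s: 12.07
tcp_pos: [0.376, 0.3085, 0.052]
eef_rot: [-178.9, -0.4, -51.5]
contact_force: [0.3, 0.5, -1.2]
gripper_width: 0.0335
t 12.07 tcp [0.376  0.3085 0.052 ] rot [-178.9   -0.4  -51.5] F [ 0.3  0.5 -1.2] w 0.0335
units x,y,z [0.02 0.27 0.52] yaw units 0.02
```

```bash
python3 -m inch '[{"x":0,"y":0.25,"z":0.25,"yaw":0},{"x":0,"y":0,"z":0.2,"yaw":0},{"x":0,"y":0,"z":0.06,"yaw":0},{"x":0,"y":0,"z":0,"yaw":0}]'
python3 go.py .371 .304 .039 -51.6
```

```text
time_s: 12.4
tcp_pos: [0.3724, 0.3067, 0.0416]
eef_rot: [-178.6, -0.3, -51.5]
contact_force: [0.1, -0.3, -2.0]
gripper_width: 0.034
t 12.4 tcp [0.3724 0.3067 0.0416] rot [-178.6   -0.3  -51.5] F [ 0.1 -0.3 -2. ] w 0.034
units x,y,z [0.05 0.11 0.1 ] yaw units 0.03
```

```bash
python3 -m inch '[{"x":0,"y":0,"z":0.1,"yaw":0},{"x":0,"y":0,"z":0.06,"yaw":0},{"x":0,"y":0,"z":0.05,"yaw":0}]'
python3 -m inch '[{"x":0,"y":0,"z":0.04,"yaw":0}]'
python3 go.py .371 .304 .039 -51.6
```

```text
time_s: 12.65
tcp_pos: [0.3728, 0.3074, 0.0396]
eef_rot: [-178.5, -0.3, -51.4]
contact_force: [-7.3, -3.0, 18.9]
gripper_width: 0.0336
time_s: 12.73
tcp_pos: [0.3728, 0.3075, 0.0397]
eef_rot: [-178.5, -0.3, -51.4]
contact_force: [-3.5, -2.4, 7.7]
gripper_width: 0.0336
t 12.73 tcp [0.3728 0.3075 0.0397] rot [-178.5   -0.3  -51.4] F [-3.5 -2.4  7.7] w 0.0336
units x,y,z [0.06 0.14 0.03] yaw units 0.06
```

Contact with the pad. I'll release to a 56 mm opening and wait, holding height.

```bash
python3 -m inch '[{"x":0,"y":0,"z":-0.02,"yaw":0},{"x":0,"y":0,"z":-0.02,"yaw":0},{"x":0,"y":0,"z":-0.02,"yaw":0},{"x":0,"y":0,"z":-0.02,"yaw":0},{"x":0,"y":0,"z":-0.02,"yaw":0}]' 0.25
python3 go.py .373 .3075 .25
python3 -m inch '[{"x":0,"y":0,"z":-0.6,"yaw":0},{"x":0,"y":0,"z":-0.9,"yaw":0},{"x":0,"y":0,"z":-1,"yaw":0},{"x":0,"y":0,"z":-1,"yaw":0},{"x":0,"y":0,"z":-1,"yaw":0}]'
python3 -m inch '[{"x":0,"y":0,"z":-1,"yaw":0},{"x":0,"y":0,"z":-1,"yaw":0},{"x":0,"y":0,"z":-1,"yaw":0},{"x":-0.9,"y":0,"z":-0.5,"yaw":0},{"x":-0.9,"y":0,"z":0,"yaw":0}]'
python3 go.py .5762 .241 .25 -90
python3 - <<'E'
from h import *
i=r.camera_info("wrist")
a,d=r.capture("wrist"); np.savez("pics/w7.npz",a=a,d=d,P=i["pose"],K=i["mtx"])
cv2.imwrite("pics/w7.png",cv2.resize(a[:,:,::-1],(800,600)))
E
```

```text
time_s: 13.15
tcp_pos: [0.3737, 0.3091, 0.0442]
eef_rot: [-178.3, -0.3, -51.3]
contact_force: [0.2, -0.5, -0.6]
gripper_width: 0.0542
t 13.15 tcp [0.3737 0.3091 0.0442] rot [-178.3   -0.3  -51.3] F [ 0.2 -0.5 -0.6] w 0.0542
units x,y,z [ 0.03  0.06 -8.23] yaw units 
time_s: 13.57
tcp_pos: [0.3688, 0.3039, 0.155]
eef_rot: [-179.0, -0.5, -51.4]
contact_force: [0.1, 0.9, -0.6]
gripper_width: 0.0546
time_s: 13.98
tcp_pos: [0.3406, 0.3384, 0.2524]
eef_rot: [-178.6, -0.4, -51.6]
contact_force: [-0.0, 0.5, -0.9]
gripper_width: 0.0548
t 13.98 tcp [0.3406 0.3384 0.2524] rot [-178.6   -0.4  -51.6] F [-0.   0.5 -0.9] w 0.0548
units x,y,z [ 8.91 -4.96  0.1 ] yaw units 9.6
```

View pics/w7.png

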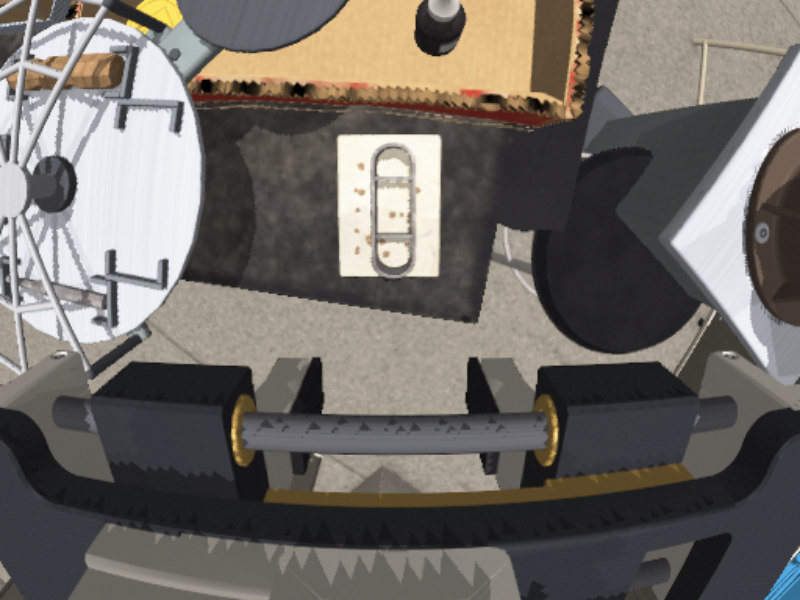

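The die lies lengthways on the pad (die 372–415 × 143–278, pad 338–440 × 135–276). It may be slightly low, so I'll measure it.

```bash
python3 - <<'E'
from h import *
a,C=wcloud("pics/w7.npz")
c=np.array([.378,.309]); n=np.hypot(C[...,0]-c[0],C[...,1]-c[1])<.085
p=C[n&(C[...,2]>.04)&(C[...,2]<.06)]; D=cv2.minAreaRect(p[:,:2].astype(np.float32)); print("die",len(p),np.percentile(p[:,2],[2,50,98]),D)
p=C[n&(C[...,2]>.008)&(C[...,2]<.028)&(a.min(2)>150)]; Q=cv2.minAreaRect(p[:,:2].astype(np.float32)); print("pad",Q)
t=np.radians(38.4); d=np.array(D[0])-np.array(Q[0]); print("across",d@[np.cos(t),np.sin(t)],"along",d@[-np.sin(t),np.cos(t)])
E
python3 go.py .5762 .241 .25 -90
```

```text
die 764 [0.04110902 0.04799009 0.05074709] ((0.38358694314956665, 0.2955498695373535), (0.054840635508298874, 0.13482050597667694), 37.237937927246094)
pad ((0.3784380853176117, 0.3096621334552765), (0.08420758694410324, 0.11849720031023026), 38.1963005065918)
across -0.0047306752117155385 along -0.01425789051381917
t 14.03 tcp [0.3392 0.3406 0.2516] rot [-178.5   -0.4  -51.5] F [-1.   2.2  0.2] w 0.0545
units x,y,z [ 9.02 -4.94  0.06] yaw units 9.62
```

The tray wall got into that mask, so I'll restrict it.

Run:
```python
from h import *
a,C=wcloud("pics/w7.npz"); v,u=np.mgrid[:384,:512]
b=(u>225)&(u<275)&(v>87)&(v<182)
p=C[b&(C[...,2]>.043)&(C[...,2]<.056)]; D=cv2.minAreaRect(p[:,:2].astype(np.float32)); print("die",len(p),np.percentile(p[:,2],[2,50,98]),D)
t=np.radians(38.3); d=np.array(D[0])-[.3784,.3097]; print("across",d@[np.cos(t),np.sin(t)],"along",d@[-np.sin(t),np.cos(t)])
```

```text
die 685 [0.04327512 0.04805904 0.04981814] ((0.3737851083278656, 0.3075505793094635), (0.03431849554181099, 0.10383105278015137), 39.07920455932617)
across -0.004953823811362133 along 0.0011733985241269942
```

The die is 5 mm across and 1 mm along from the pad's centre, flat, and within 1°. Back to the handle for one clockwise turn.

```bash
python3 -m inch '[{"x":0.8,"y":-0.6,"z":0,"yaw":1},{"x":0.8,"y":-0.6,"z":0,"yaw":1},{"x":0.7,"y":-0.7,"z":0,"yaw":1},{"x":0.7,"y":-0.7,"z":0,"yaw":1},{"x":0.6,"y":-0.8,"z":0,"yaw":1}]' 0.1 8
python3 -m inch '[{"x":0.5,"y":-0.8,"z":0,"yaw":1},{"x":0.5,"y":-0.8,"z":0,"yaw":1},{"x":0.4,"y":-0.9,"z":0,"yaw":1},{"x":0,"y":0,"z":0,"yaw":1},{"x":0,"y":0,"z":0,"yaw":0}]'
python3 go.py .5755 .2405 .25 -90
```

```text
time_s: 14.45
tcp_pos: [0.4583, 0.3085, 0.2557]
eef_rot: [-178.4, 0.4, -71.6]
contact_force: [-0.1, 0.2, -0.4]
gripper_width: 0.0482
time_s: 14.87
tcp_pos: [0.5348, 0.2863, 0.2543]
eef_rot: [-178.7, 0.7, -88.8]
contact_force: [0.2, 0.7, -0.2]
gripper_width: 0.0482
t 14.87 tcp [0.5348 0.2863 0.2543] rot [-178.7    0.7  -88.8] F [ 0.2  0.7 -0.2] w 0.0482
units x,y,z [ 1.87 -1.59  0.17] yaw units 0.29
```

```bash
python3 -m inch '[{"x":0.9,"y":-0.8,"z":0,"yaw":0.3},{"x":0.9,"y":-0.8,"z":0,"yaw":0},{"x":0,"y":0,"z":0,"yaw":0},{"x":0,"y":0,"z":0,"yaw":0}]'
python3 go.py .5755 .2405 .174 -90
python3 - <<'E'
from h import *
a,d=r.capture("side"); C=cloud("side",d)
m=(C[...,2]>.145)&(C[...,2]<.19)&(np.hypot(C[...,0]-.575,C[...,1]-.2405)<.028)&(a.max(2)<80); p=C[m]; print(len(p),circ(p,.01)[:2],p[:,2].max())
E
```

```text
time_s: 15.2
tcp_pos: [0.5757, 0.2407, 0.2529]
eef_rot: [-178.8, 0.7, -89.5]
contact_force: [-0.7, 0.2, -0.7]
gripper_width: 0.048
t 15.2 tcp [0.5757 0.2407 0.2529] rot [-178.8    0.7  -89.5] F [-0.7  0.2 -0.7] w 0.048
units x,y,z [0.01 0.01 3.16] yaw units 0.13
229 [0.57542211 0.24030014] 0.18989388370818094
```

The handle is confirmed at (.5754,.2403). Descending.

```bash
python3 -m inch '[{"x":0,"y":0,"z":0.9,"yaw":0},{"x":0.03,"y":0,"z":0.9,"yaw":0},{"x":0.03,"y":0,"z":0.9,"yaw":0},{"x":0.03,"y":0,"z":0.3,"yaw":0},{"x":0,"y":0,"z":0,"yaw":0}]'
python3 go.py .5755 .2405 .174 -90
```

```text
time_s: 15.67
tcp_pos: [0.5753, 0.2428, 0.1779]
eef_rot: [-178.6, 0.8, -88.9]
contact_force: [-0.5, 0.2, -0.2]
gripper_width: 0.048
t 15.67 tcp [0.5753 0.2428 0.1779] rot [-178.6    0.8  -88.9] F [-0.5  0.2 -0.2] w 0.048
units x,y,z [ 0.09 -0.01  0.16] yaw units 0.27
```

```bash
python3 -m inch '[{"x":0.1,"y":0,"z":0.15,"yaw":0.2},{"x":0.03,"y":0,"z":0,"yaw":0},{"x":0.03,"y":0,"z":0,"yaw":0},{"x":0.03,"y":0,"z":0,"yaw":0},{"x":0,"y":0,"z":0,"yaw":0}]' -1 8
python3 -m inch '[{"x":0,"y":0,"z":0,"yaw":0},{"x":0,"y":0,"z":0,"yaw":0}]'
python3 ck.py -20 5
```

```text
time_s: 16.08
tcp_pos: [0.576, 0.24, 0.1781]
eef_rot: [-178.4, 1.0, -89.5]
contact_force: [3.8, -0.9, -2.1]
gripper_width: 0.0203
time_s: 16.25
tcp_pos: [0.5761, 0.24, 0.1781]
eef_rot: [-178.4, 1.0, -89.6]
contact_force: [2.1, 0.6, -3.4]
gripper_width: 0.0201
t 16.25 th 20.1 r 0.0456 z 0.1781 rot [-178.4    1.   -89.6] F [ 2.1  0.6 -3.4] w 0.0201
[ 0.62 -0.08] [0.62 0.11] [0.54 0.32] [0.4  0.48] [0.21 0.59]
```

```bash
python3 -m inch '[{"x":0.62,"y":-0.08,"z":0.05,"yaw":0},{"x":0.62,"y":0.11,"z":0.03,"yaw":0},{"x":0.54,"y":0.32,"z":0.03,"yaw":0},{"x":0.4,"y":0.48,"z":0,"yaw":0},{"x":0.21,"y":0.59,"z":0,"yaw":0}]'
python3 ck.py -20 5
```

```text
time_s: 16.67
tcp_pos: [0.5483, 0.1811, 0.1779]
eef_rot: [-177.6, 1.3, -89.3]
contact_force: [2.3, -2.4, -0.2]
gripper_width: 0.0202
t 16.67 th 289.1 r 0.0457 z 0.1779 rot [-177.6    1.3  -89.3] F [ 2.3 -2.4 -0.2] w 0.0202
[0.06 0.63] [-0.13  0.61] [-0.33  0.53] [-0.49  0.39] [-0.59  0.2 ]
```

```bash
python3 -m inch '[{"x":0.06,"y":0.63,"z":0.04,"yaw":0},{"x":-0.13,"y":0.61,"z":0.03,"yaw":0},{"x":-0.33,"y":0.53,"z":0.03,"yaw":0},{"x":-0.49,"y":0.39,"z":0,"yaw":0},{"x":-0.59,"y":0.2,"z":0,"yaw":0}]'
python3 ck.py -20 5
```

```text
time_s: 17.08
tcp_pos: [0.4901, 0.2136, 0.1782]
eef_rot: [-177.0, 1.5, -89.6]
contact_force: [9.5, 0.8, -11.6]
gripper_width: 0.0204
t 17.08 th 193.9 r 0.0445 z 0.1782 rot [-177.     1.5  -89.6] F [  9.5   0.8 -11.6] w 0.0204
[-0.62  0.06] [-0.6  -0.18] [-0.5  -0.37] [-0.35 -0.52] [-0.15 -0.61]
```

```bash
python3 -m inch '[{"x":-0.62,"y":0.04,"z":0.03,"yaw":0},{"x":-0.6,"y":-0.18,"z":0.03,"yaw":0},{"x":-0.5,"y":-0.37,"z":0,"yaw":0},{"x":-0.35,"y":-0.52,"z":0,"yaw":0},{"x":-0.15,"y":-0.61,"z":0,"yaw":0}]'
python3 ck.py -19 4
```

```text
time_s: 17.5
tcp_pos: [0.526, 0.2691, 0.1786]
eef_rot: [-177.3, 1.3, -89.6]
contact_force: [-2.3, 4.0, -4.0]
gripper_width: 0.0204
t 17.5 th 99.2 r 0.0454 z 0.1786 rot [-177.3    1.3  -89.6] F [-2.3  4.  -4. ] w 0.0204
[ 0.02 -0.6 ] [ 0.2  -0.56] [ 0.37 -0.46] [ 0.5  -0.32]
```

```bash
python3 -m inch '[{"x":0.02,"y":-0.6,"z":0,"yaw":0},{"x":0.2,"y":-0.56,"z":0,"yaw":0},{"x":0.37,"y":-0.46,"z":0,"yaw":0},{"x":0.5,"y":-0.32,"z":0,"yaw":0},{"x":0,"y":0,"z":0,"yaw":0}]'
python3 ck.py -5 1
```

```text
time_s: 17.92
tcp_pos: [0.5758, 0.2429, 0.1784]
eef_rot: [-177.7, 1.2, -89.5]
contact_force: [-1.7, -2.4, 1.3]
gripper_width: 0.0202
t 17.92 th 23.7 r 0.0464 z 0.1784 rot [-177.7    1.2  -89.5] F [-1.7 -2.4  1.3] w 0.0202
[ 0.17 -0.01]
```

Within 3° of crank, which is under 1° of deck. Releasing, rising and checking.

```bash
python3 -m inch '[{"x":0,"y":0,"z":0,"yaw":0},{"x":0,"y":0,"z":0,"yaw":0},{"x":0,"y":0,"z":0,"yaw":0},{"x":0,"y":0,"z":0,"yaw":0}]' 0.1
python3 -m inch '[{"x":0,"y":0,"z":-1,"yaw":0},{"x":0,"y":0,"z":-1,"yaw":0},{"x":0,"y":0,"z":-1,"yaw":0},{"x":0,"y":0.5,"z":-0.5,"yaw":-1},{"x":-0.3,"y":1,"z":0,"yaw":-1}]'
python3 -m inch '[{"x":-0.5,"y":1,"z":0,"yaw":-1},{"x":-0.6,"y":0.9,"z":0,"yaw":-1},{"x":-0.7,"y":0.9,"z":0,"yaw":-1},{"x":-1,"y":0.7,"z":0,"yaw":-0.8},{"x":-1,"y":0.7,"z":0,"yaw":0}]'
python3 -m inch '[{"x":-1,"y":0.3,"z":0,"yaw":0},{"x":-1,"y":0.3,"z":0,"yaw":0},{"x":-1,"y":0.3,"z":0,"yaw":0},{"x":-0.8,"y":0,"z":0,"yaw":0},{"x":0,"y":0,"z":0,"yaw":0}]'
python3 go.py .4137 .4517 .2567 -62
python3 - <<'E'
from h import *
i=r.camera_info("wrist")
a,d=r.capture("wrist"); np.savez("pics/w8.npz",a=a,d=d,P=i["pose"],K=i["mtx"])
cv2.imwrite("pics/w8.png",cv2.resize(a[:,:,::-1],(800,600)))
E
```

```text
time_s: 18.25
tcp_pos: [0.5765, 0.2428, 0.1791]
eef_rot: [-177.7, 1.2, -89.5]
contact_force: [-0.1, -0.6, -0.2]
gripper_width: 0.0413
time_s: 18.67
tcp_pos: [0.5353, 0.2475, 0.2669]
eef_rot: [-177.6, 0.8, -81.4]
contact_force: [-0.5, 1.6, 0.4]
gripper_width: 0.0482
time_s: 19.08
tcp_pos: [0.4005, 0.3102, 0.2658]
eef_rot: [-177.1, 0.2, -65.3]
contact_force: [0.0, 0.5, 0.7]
gripper_width: 0.0483
time_s: 19.5
tcp_pos: [0.331, 0.3929, 0.2682]
eef_rot: [-176.8, 0.6, -64.8]
contact_force: [0.2, -0.0, -0.5]
gripper_width: 0.0484
t 19.5 tcp [0.331  0.3929 0.2682] rot [-176.8    0.6  -64.8] F [ 0.2 -0.  -0.5] w 0.0484
units x,y,z [-0.72 -4.    0.46] yaw units -0.7
```

View pics/w8.png

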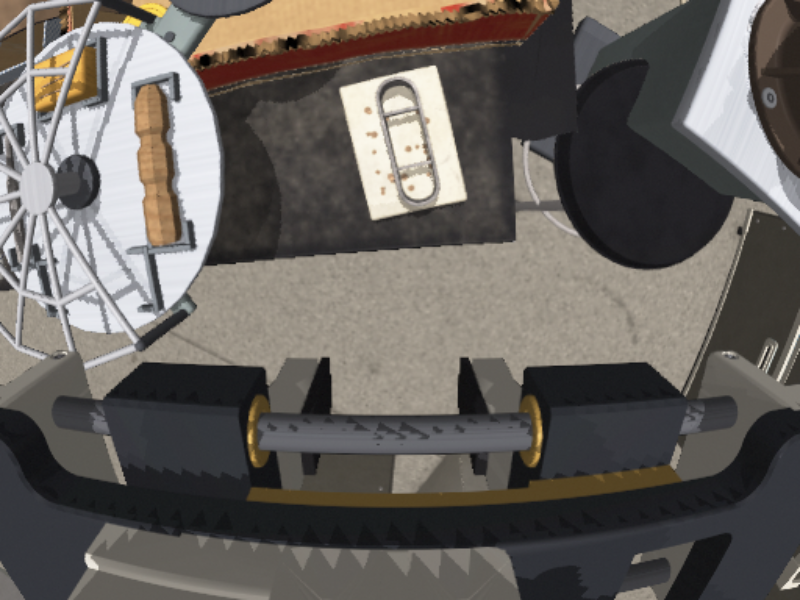

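The slicker sits in the opening at (157,165), the wax is in its nest at (68,75), and the die is on the pad at (408,140). Numeric checks before handing in.

Run:
```python
from h import *
a,C=wcloud("pics/w8.npz"); v,u=np.mgrid[:384,:512]; hsv=cv2.cvtColor(a,cv2.COLOR_RGB2HSV)
p=C[(u>80)&(u<125)&(v>45)&(v<165)&(hsv[...,1]>70)&(C[...,2]>.143)&(C[...,2]<.17)]; D=cv2.minAreaRect(p[:,:2].astype(np.float32)); print("slicker",len(p),p[:,2].max(),D,"dist to opening",np.hypot(D[0][0]-.511,D[0][1]-.3825))
p=C[(u>235)&(u<290)&(v>45)&(v<135)&(C[...,2]>.043)&(C[...,2]<.056)]; D=cv2.minAreaRect(p[:,:2].astype(np.float32)); d=np.array(D[0])-[.3784,.3097]; t=np.radians(38.3);print("die",D,np.median(p[:,2]),d@[np.cos(t),np.sin(t)],d@[-np.sin(t),np.cos(t)])
a,d=r.capture("side"); S=cloud("side",d); p=S[np.hypot(S[...,0]-.436,S[...,1]-.175)<.03]; print("ink top z",p[:,2].max())
print(r.get_state()["time_s"],r.get_state()["contact_force"].round(1))
```

```text
slicker 2055 0.1627992560605968 ((0.5116488933563232, 0.3817814588546753), (0.024336712434887886, 0.10569247603416443), 30.80039405822754) dist to opening 0.0009681755860405594
die ((0.373907208442688, 0.3080112338066101), (0.034964144229888916, 0.1046472117304802), 38.22288131713867) 0.04811535508480594 -0.004572498528176546 0.0014592341975207558
ink top z 0.10533739245228335
19.6 [ 0.1 -0.4  0.1]
```

```bash
python3 -m inch '[{"x":0,"y":0,"z":0,"yaw":0},{"x":0,"y":0,"z":0,"yaw":0},{"x":0,"y":0,"z":0,"yaw":0}]' && python3 -c "
from plant import r
print(r.close_job())"
```

```text
time_s: 19.85
tcp_pos: [0.3321, 0.3897, 0.2681]
eef_rot: [-176.9, 0.6, -64.9]
contact_force: [-0.0, -0.1, -0.1]
gripper_width: 0.0481
the job is handed in; nothing more can be done
None
```

The job is handed in after 19.9 s of robot time. I led the crank about 1.5 turns anticlockwise to bring the die into the opening. Then I laid the die on the pad, and one full turn clockwise brought the slicker into the opening.

**Last checks before handing in:**
- **Die on the pad:** flat, about 5 mm across and 1.5 mm along from the pad's centre, and lined up within 1°.
- **Slicker:** about 1 mm from the opening's middle, in its nest.
- **Ink bottle:** a depth reading of its top at 105 mm says it is still standing.
- **Arm:** clear of everything, with contact force near zero.
- **Wax block and hole punch:** the wax was visible in its nest. The punch was only partly visible under the guard; I measured neither.

No check failed at the end. One die measurement disagreed midway because the tray wall got into the image mask; with the mask tightened it agreed with the final reading.

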